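Fold the ratchet recipe stand flat

ROBOT

A 6-joint arm with a two-finger parallel gripper is mounted at the origin on the work surface. World frame = base frame: x ahead of the robot, y to its left, z up, the work surface at z = 0. Lengths are in m, angles in rad, forces in N, time in s.
With the tool pointing down it reaches from about 0.3 to 1 m from the base axis. Payload 5.1 kg.
Tool frame: the origin (TCP) lies between the finger pads; the fingertips stand 22 mm ahead of it and the grasp point (between the pads) lies 3 mm ahead of it; z points along the fingers, y is the line along which they close (so a half turn about z gives the same grasp; the last joint's range is limited). The gripper opens to 95 mm and grips with 3 to 60 N. Pads are 20 mm wide; open, the fingers measure 119 mm over their backs; the gripper's body (75 mm by 180 mm) begins 59 mm behind the grasp point.
Start: joints at [1.134, 0.124, 1.65, -0, 1.367, -0.083], TCP at [0.225, 0.61, 0.237] pointing down, gripper open.
Joint ranges: [-2.61, 2.61], [-1.02, 2.33], [0.03, 2.71], [-1.35, 4.49], [0.32, 2.68], [-2.91, 2.91]. Speed limits (rad/s): [2.57, 2.57, 3.14, 3.14, 3.14, 3.14].

INTERFACE

Orientations are given as a unit quaternion [w, x, y, z].
In Python, from bench import observe, camera, hand_in gives the robot as it stands.
- The arm moves only by the tool send_rows, never from a script. Its arguments are lists of equal length, an entry for each row: "travel": the shift along the tool's x, y, z in mm, a list of three; "roll": the turn about the tool's z in degrees; "claw": the gripper's target within -1 to 1 (fully open at 1, half-way at 0, shut at -1). A call has 1 to 12 rows; each row is the pose to reach, as a shift and turn from the pose commanded when the call began, along the tool's axes at that moment; what a row does not reach only later rows make up. A row lasts 1/8 s, in which the tool goes at most 62.5 mm and 10.7 degrees, less where a joint would pass 70% of its speed; a pose out of reach is approached as far as the arm can. A call with a gripper value outside its range is refused whole. The fingers move at their own pace and stop on an object; the grip force is fixed at half the most. Time passes only in rows, so rows that repeat a pose let the fingers close. It gives the time, the measured TCP pose, the force, the opening and the grip force at its end, in the units of the state.
- observe(): the state, without advancing time (a new reading comes with each control period).
- camera(name): name is "side" or "top" or "wrist"; returns a dict with "pixels" (480x640x3 uint8, red, green, blue), "intrinsics" (3x3 intrinsics, pixels), "distortion" ([k1, k2, p1, p2, k3] as OpenCV has them; the pictures are not rectified), "rvec" (rotation vector, rad) and "tvec" (3), from world to camera coordinates, as OpenCV has them; the wrist camera has in their place "tool_from_camera" (4x4, takes a point from camera to tool coordinates, whose origin is the TCP and whose axes are the flange's). Camera axes: x right, y down, z forward; pixel columns grow to the right and rows downward; lengths in m; the calibration is good to about 2 mm. A picture is of the moment at which its call begins: read the wrist's pose just before it. There is no depth.
- hand_in(): hands the job in; it is judged then, once.
The state is a dict: "t": time; "joint_pos": joint angles; "joint_velocities": joint speeds; "joint_torque": joint torques, N m; "eef_pos": TCP position; "orientation": TCP orientation; "wrist_force": force on the tool from outside, world axes, zero at the start; "moment": the same for the moment, N m; "finger_gap": finger opening in m; "grip_force": force on a finger pad.
Only numpy, scipy, OpenCV 4.12 (cv2) and the standard library are available. Lean on these libraries where they do the work, as an engineer would, in place of code of your own. Each camera call takes 0.05 s, during which the arm holds its last target. There are 200 camera calls.

TASK

Prep is over: fold the recipe stand with the toothed plate at its side down flat so the counter can be wiped. Its pawl keeps the board from going down, so lift the board by its grip bar through the remaining notches and past the top one until the pawl tips back, then lower the board by the bar until it lies fully flat, without letting it drop, and let go.

Things in the scene. Friction and masses are not known exactly. Their poses are not given: they have to be found in the camera images.
- board (a joint): Wooden board (200 mm wide, 12 thick, reaching 165 from its hinge) on a fixed grey stand: 0 = flat, grows as the edge with the bar rises. A pawl stops it going down at notches 0.37, 0.61, 0.855; starts in one of the lower two. It lifts freely (3 to 5 N at the bar). Near 1.04 (60 deg) the pawl is thrown over; lift to 1.13-1.2; stop at 1.256. With the pawl over it goes down freely; falls if let go.
- pawl (a joint): Steel pawl, a 60 mm bar with a round head, beside the toothed steel plate at the stand's left side (+y of the hinge point). 0 to 0.16 rad: leaning into the teeth; past upright (about 0.3) it tips by itself, in about 0.3 s, to its rest at 0.78, away from the hinge, and stays there while the board goes down.
- grip_bar (a point): Middle of the board's steel grip bar: round, 12 mm thick, 108 mm clear length, parallel to the hinge, 60 mm clear of the board's free edge; 48 mm above the counter when flat. Can be pinched from straight above and turns in the fingers as the board swings. A like board with the same bar, on a fixed wooden leg without teeth or pawl, is not meant.
- hinge (a point): Middle of the board's hinge axis, fixed, 48 mm above the counter. Axes: x level, from the hinge towards where the bar lies when flat (away from the robot, within 12 deg); y along the hinge; z up. The bar's middle moves on a circle of 225 mm radius about this point: x = 225 cos(angle), z = 225 sin(angle).

How it is judged:
By the outcome, as a careful person would: the job done as asked, in the order asked, and still so for the second after the job is handed in, with the robot touching nothing.
It also fails if it takes over 42 s, if anything falls off the work surface, if the arm or the gripper's body presses on something with over 40 N, if the wrist force passes 120 N, or if a joint passes its speed limit or range.

## Working session

There is one attempt and no reset: what is moved stays moved. The work goes in short steps, Python scripts to look and compute and a tool call to move; the robot and the scene stay as the last step left them, time stands still between calls to the robot, and variables do not carry over. Pictures are saved under pics/ and viewed, at most 10 in all, crops included, and the job is handed in when it is done.

Besides the shell and the picture viewer there is one more tool, called after ">>>" as name([rows], argument=value, ...), one row to a line, values as JSON. send_rows: Moves the arm, as the interface text tells. Its arguments: {"type":"object","properties":{"travel":{"type":"array","items":{"type":"array","items":{"type":"number"}}},"roll":{"type":"array","items":{"type":"number"}},"claw":{"type":"array","items":{"type":"number"}}},"required":["travel","roll","claw"]}

```bash
mkdir -p pics
python3 - <<'E'
from bench import observe,camera
import cv2,pickle
s=observe();print({k:s[k] for k in('t','eef_pos','orientation','finger_gap','wrist_force')})
for n in('side','top'):
    c=camera(n);pickle.dump(c,open(f'{n}0.pkl','wb'));cv2.imwrite(f'pics/{n}0.png',c['pixels'][:,:,::-1])
    print(n,c['intrinsics'],c['distortion'],c['rvec'],c['tvec'])
E
```

```text
{'t': 0.0, 'eef_pos': array([0.22501302, 0.60916597, 0.23538777]), 'orientation': array([-2.41798841e-04,  1.76001802e-01,  9.84389278e-01, -1.02741862e-03]), 'finger_gap': 0.0950612755992892, 'wrist_force': array([0.82087583, 0.20033358, 0.48338095])}
side [[511.67386915   0.         324.87308047]
 [  0.         511.67386915 234.04610333]
 [  0.           0.           1.        ]] [0.03719039 0.         0.         0.         0.        ] [ 0.2135577  -2.93406629  1.01975024] [0.49394849 0.05192869 0.87703516]
top [[458.25652834   0.         315.05310768]
 [  0.         458.25652834 235.16050068]
 [  0.           0.           1.        ]] [0.01850872 0.         0.         0.         0.        ] [ 2.10532007 -2.09479956  0.24578988] [0.05371377 0.52928288 0.77076568]
```

View pics/side0.png

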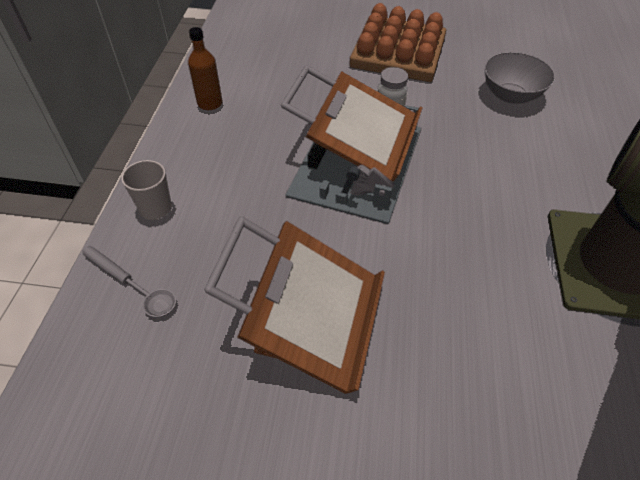

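View pics/top0.png

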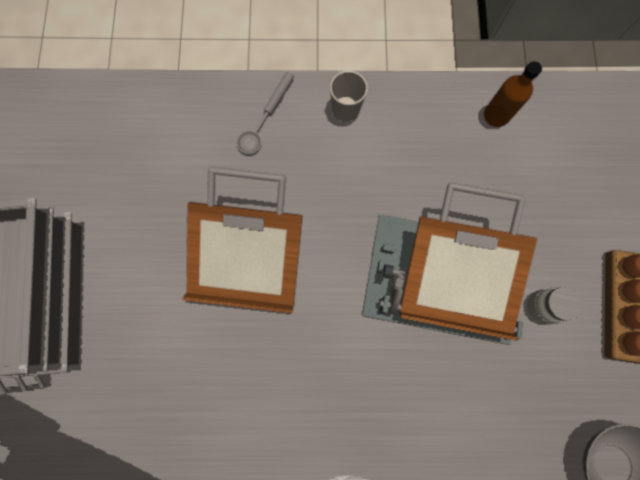

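The target is the board on the grey base with the toothed plate: right in the top view (bar about (450,186)–(523,196)), upper in the side view (bar about (286,106)–(308,70)). I'll zoom in for precise corners.

Run:
```python
import cv2,pickle,numpy as np
a=pickle.load(open('side0.pkl','rb'))['pixels'][55:205,270:430,::-1]
b=pickle.load(open('top0.pkl','rb'))['pixels'][175:345,375:545,::-1]
f=lambda i,w:cv2.resize(i,None,fx=w,fy=w,interpolation=cv2.INTER_CUBIC)
a=f(a,5);b=f(b,3.5)
for i,s,x0,y0 in((a,5,270,55),(b,3.5,375,175)):
    i[:]=np.clip(i.astype(float)*1.5,0,255)
    for k in range(0,200,10):
        p=int(k*s)
        cv2.line(i,(p,0),(p,8),(0,255,0),1);cv2.line(i,(0,p),(8,p),(0,255,0),1)
        if k%20==0:
            cv2.putText(i,str(x0+k),(p,20),0,.4,(0,0,255),1);cv2.putText(i,str(y0+k),(10,p+4),0,.4,(0,0,255),1)
cv2.imwrite('pics/cs.png',a[:600]);cv2.imwrite('pics/ct.png',b)
```

```text
(no output)
```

View pics/cs.png

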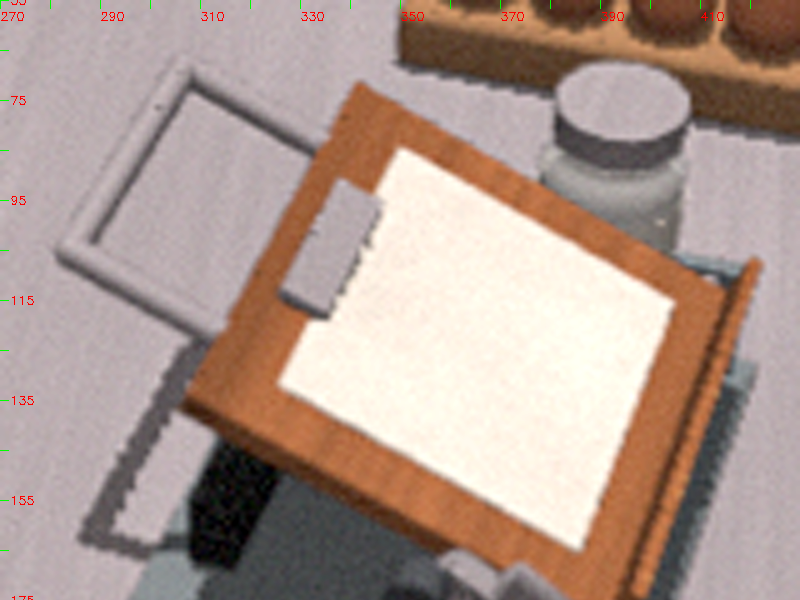

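View pics/ct.png

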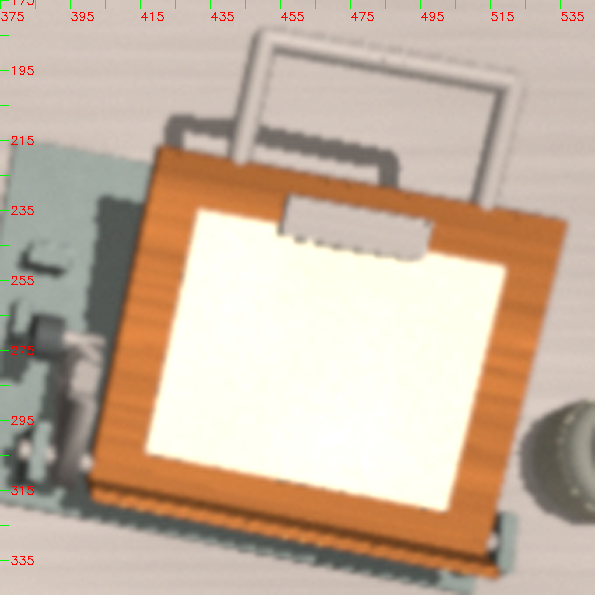

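Side view: bar corners (284,104), (307.4,69.4), free board corners (308,135.6), (342,71.6). Top view: bar corners (450.1,186.4), (521.6,198.5), board corners (420.1,217), (537,237.9). The pawl sits on the left plate. I'll fit the hinge pose and the angle next.

```bash
cat > fit.py <<'E'
import cv2,pickle,numpy as np
from scipy.optimize import least_squares
C={n:pickle.load(open(n+'0.pkl','rb')) for n in('side','top')}
P={'side':[(284,104),(307.4,69.4),(308,135.6),(342,71.6)],'top':[(450.1,186.4),(521.6,198.5),(420.1,217),(537,237.9)]}
def pts(p):
    x,y,w,a,n,h=p;R=np.array([[np.cos(w),-np.sin(w),0],[np.sin(w),np.cos(w),0],[0,0,1]])
    q=[]
    for r,yy,o in((.225,h,0),(.225,-h,0),(.165,.1,n),(.165,-.1,n)):
        q.append([r*np.cos(a)-o*np.sin(a),yy,r*np.sin(a)+o*np.cos(a)])
    return np.array(q)@R.T+[x,y,.048]
def res(p):
    return np.concatenate([(cv2.projectPoints(pts(p),np.array(c['rvec']),np.array(c['tvec']),c['intrinsics'],np.array(c['distortion']))[0][:,0]-P[n]).ravel() for n,c in C.items()]+[[(p[4]-.006)/.002,(p[5]-.06)/.002]])
if __name__=='__main__':
    for a0 in(.37,.61):
        r=least_squares(res,[.5,-.2,-.1,a0,.006,.06]);print(r.x.round(4),r.cost,r.fun.round(1))
        r2=least_squares(lambda q:res([*q[:3],a0,*q[3:]]),[.5,-.2,-.1,.006,.06]);print(a0,r2.x.round(4),r2.cost)
    print(pts(r.x))
    from bench import observe
    s=observe();from scipy.spatial.transform import Rotation as Rn
    q=s['orientation'];M=Rn.from_quat(q[[1,2,3,0]]).as_matrix();print(M.round(3))
    b=pts(r.x)[:2].mean(0);print('bar',b,M.T@(b-s['eef_pos'])*1000)
E
python3 fit.py
```

```text
[ 0.3811 -0.1947 -0.1853  0.3505  0.0037  0.0601] 7.4045061755364925 [ 0.2  1.3 -0.7 -0.8 -1.2 -1.9 -1.3 -0.7  0.1  0.6 -0.9  1.2  0.   0.3
 -0.1  0.8 -1.2  0. ]
0.37 [ 0.3815 -0.1932 -0.1836  0.0031  0.0599] 9.593564580629053
[ 0.3811 -0.1947 -0.1853  0.3505  0.0037  0.0601] 7.404506175540207 [ 0.2  1.3 -0.7 -0.8 -1.2 -1.9 -1.3 -0.7  0.1  0.6 -0.9  1.2  0.   0.3
 -0.1  0.8 -1.2  0. ]
0.61 [ 0.3919 -0.1763 -0.166  -0.0032  0.0579] 392.4753176556884
[[ 0.59988797 -0.17460227  0.12524994]
 [ 0.57775712 -0.29266241  0.12524994]
 [ 0.5506156  -0.12472851  0.10811048]
 [ 0.51376662 -0.32130458  0.10811048]]
[[-0.938  0.346 -0.001]
 [ 0.346  0.938 -0.002]
 [ 0.    -0.002 -1.   ]]
bar [ 0.58882254 -0.23363234  0.12524994] [-633.32967172 -664.42081392  111.40499686]
```

Angle is 0.37 (the lowest notch), hinge at (0.3815, −0.193), yaw −0.184. The bar's middle is near (0.588, −0.2315, 0.129), and I need to roll +80°. I'll start moving.

>>> send_rows([
  [-20,-22,-20],
  [-60,-65,-40],
  [-100,-107,-40],
  [-140,-150,-40],
  [-180,-192,-40],
  [-220,-235,-40],
  [-260,-277,-40],
  [-300,-318,-40],
  [-340,-360,-40],
  [-380,-402,-40],
  [-420,-442,-40],
  [-450,-473,-40],
], roll=[2,7,12,18,23,28,33,38,43,48,53,57], claw=[0.5,0,0,0,0,0,0,0,0,0,0,0])

```text
t: 1.6
eef_pos: [0.4838, 0.0079, 0.2762]
orientation: [-0.0, 0.626, 0.78, -0.0]
wrist_force: [-0.0, 1.1, 0.4]
finger_gap: 0.0475
grip_force: 0.0
```

```bash
cat > go.py <<'E'
import sys,numpy as np
from bench import observe
from scipy.spatial.transform import Rotation as Rn
H=np.array([.3815,-.1932,.048]);W=-.1836;D=np.array([np.cos(W),np.sin(W),0])
def bar(a):return H+.225*(np.cos(a)*D+np.sin(a)*np.array([0,0,1]))
s=observe();M=Rn.from_quat(np.array(s['orientation'])[[1,2,3,0]]).as_matrix()
y=M[:,1];roll=np.degrees(np.arctan2(y[1],y[0])-W)
print('t',s['t'],'tcp',np.round(s['eef_pos'],4),'roll',roll.round(1),'F',np.round(s['wrist_force'],1),'gap',s['finger_gap'],'grip',s['grip_force'])
e=s['eef_pos']-H;print('est angle',np.arctan2(e[2]-.003,e@D),'r',np.hypot(e[2]-.003,e@D))
for a in map(float,sys.argv[1:]):
    print(a,(M.T@(bar(a)+[0,0,.003]-s['eef_pos'])*1000).round(1))
E
python3 go.py .37
```

```text
t 1.6 tcp [0.4838 0.0079 0.2762] roll 23.0 F [-0.   1.1  0.4] gap 0.047487156275058215 grip 0.0
est angle 1.2947083919452957 r 0.23410010578436805
0.37 [-256.3   49.7  143.8]
```

>>> send_rows([
  [-30,6,0],
  [-75,15,0],
  [-120,23,0],
  [-165,32,10],
  [-205,40,30],
  [-235,46,50],
  [-250,49,65],
  [-256,50,70],
  [-256,50,70],
  [-256,50,70],
], roll=[3,7,12,16,20,22,23,23,23,23], claw=[0,0,0,0,0,0,0,0,0,0])

```text
t: 2.85
eef_pos: [0.589, -0.2279, 0.2079]
orientation: [0.001, 0.767, 0.641, 0.0]
wrist_force: [-0.4, -0.5, 0.0]
finger_gap: 0.0476
grip_force: 0.0
```

```bash
python3 go.py .37
python3 - <<'E'
from bench import observe,camera
import cv2,pickle,numpy as np
s=observe();c=camera('wrist');c['s']=s;pickle.dump(c,open('w1.pkl','wb'));cv2.imwrite('pics/w1.png',c['pixels'][:,:,::-1])
T=c['tool_from_camera'];print(np.round(T,3))
# predicted bar at angle .37 in tool
import go
p=np.array([go.M.T@(go.bar(.37)+k*np.array([-np.sin(go.W),np.cos(go.W),0])-s['eef_pos']) for k in(.054,0,-.054)])
pc=(np.linalg.inv(T)@np.c_[p,np.ones(3)].T)[:3].T
print(cv2.projectPoints(pc,np.zeros(3),np.zeros(3),c['intrinsics'],np.array(c['distortion']))[0][:,0],c['intrinsics'][0,0],pc)
E
```

```text
t 2.85 tcp [ 0.589  -0.2279  0.2079] roll 0.3 F [-0.4 -0.5  0. ] gap 0.04761910998962989 grip 0.0
est angle 0.6408101194654211 r 0.2623669870581261
0.37 [-3.7 -0.7 75.5]
[[-0.    -0.955 -0.295  0.085]
 [ 1.    -0.     0.001  0.   ]
 [-0.001 -0.295  0.955 -0.149]
 [ 0.     0.     0.     1.   ]]
t 2.9 tcp [ 0.589  -0.2279  0.2079] roll 0.3 F [-0.1  0.4 -0.2] gap 0.04793461590761207 grip 0.0
est angle 0.6409981350976967 r 0.26244807978670376
[[323.07242377 180.94384283]
 [322.70280555 263.41741665]
 [322.38425077 335.49881266]] 371.6434623517002 [[-0.00067916 -0.03422339  0.22716163]
 [-0.00096822  0.01736234  0.24312499]
 [-0.00125728  0.06894807  0.25908835]]
```

View pics/w1.png

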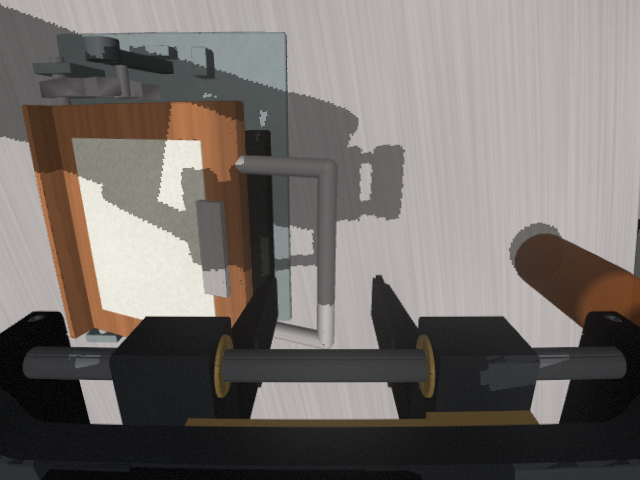

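The bar runs from (327,165) to (328,340) in the wrist view, about 3 mm along +y tool from the prediction and centred along x. I'll descend and close.

>>> send_rows([
  [0,2,10],
  [0,2,25],
  [0,2,40],
  [0,2,55],
  [0,2,65],
  [0,2,72],
  [0,2,75],
  [0,2,75],
  [0,2,75],
  [0,2,75],
  [0,2,75],
  [0,2,75],
], roll=[0,0,0,0,0,0,0,0,0,0,0,0], claw=[0,0,0,0,0,0,0,-0.3,-0.6,-1,-1,-1])

```text
t: 4.4
eef_pos: [0.5903, -0.2289, 0.1316]
orientation: [-0.0, 0.768, 0.641, -0.0]
wrist_force: [-0.8, -0.0, 1.0]
finger_gap: 0.0115
grip_force: 30.0
```

```bash
sed -i 's/^H=.*\.048\])/H=np.array([.3848,-.1904,.048])/' go.py; python3 go.py .37
```

```text
t 4.4 tcp [ 0.5903 -0.2289  0.1316] roll 0.2 F [-0.8 -0.   1. ] gap 0.011537573406378083 grip 29.995403587818146
est angle 0.3679582734937481 r 0.2240520796817002
0.37 [ 0.3  0.7 -0.8]
```

>>> send_rows([
  [0,-2,-5],
  [0,-4.5,-10.5],
  [0,-11,-24.5],
  [0,-19,-38],
  [0,-28,-51],
  [0,-37.5,-63.5],
  [0,-48,-75],
  [0,-57,-84],
  [0,-63,-89],
  [0,-66.5,-92],
  [0,-66.5,-92],
], roll=[0,0,0,0,0,0,0,0,0,0,0], claw=[-1,-1,-1,-1,-1,-1,-1,-1,-1,-1,-1])

```text
t: 5.78
eef_pos: [0.5263, -0.2168, 0.2264]
orientation: [0.002, 0.768, 0.641, 0.002]
wrist_force: [5.6, 1.8, 4.1]
finger_gap: 0.0111
grip_force: 30.0
```

```bash
python3 go.py .88 .95 1.02 1.08 1.13 1.16
```

```text
t 5.775 tcp [ 0.5263 -0.2168  0.2264] roll 0.3 F [5.6 1.8 4.1] gap 0.011112112134557072 grip 30.000007152557373
est angle 0.8837308708498721 r 0.22688963220243583
0.88 [ 0.2 -0.6  2. ]
0.95 [  0.2 -13.   -7.7]
1.02 [  0.3 -26.1 -16.5]
1.08 [  0.3 -37.7 -23.2]
1.13 [  0.4 -47.8 -28.3]
1.16 [  0.4 -53.9 -31.2]
```

>>> send_rows([
  [0,-5,-4],
  [0,-13,-9],
  [0,-21,-14.5],
  [0,-29,-19.5],
  [0,-38,-24.5],
  [0,-46,-28.5],
  [0,-52,-31.5],
  [0,-55,-32.5],
  [0,-55,-32.5],
  [0,-55,-32.5],
  [0,-55,-32.5],
  [0,-55,-32.5],
], roll=[0,0,0,0,0,0,0,0,0,0,0,0], claw=[-1,-1,-1,-1,-1,-1,-1,-1,-1,-1,-1,-1])

```text
t: 7.28
eef_pos: [0.4732, -0.2069, 0.2608]
orientation: [0.003, 0.767, 0.641, 0.003]
wrist_force: [6.5, 5.0, 9.6]
finger_gap: 0.011
grip_force: 30.0
```

```bash
python3 go.py 1.1
python3 - <<'E'
from bench import camera
import cv2,numpy as np
a=camera('side')['pixels'][20:220,250:450,::-1]
b=camera('wrist')['pixels'][:,:,::-1]
o=np.hstack([cv2.resize(a,(400,400),interpolation=2),cv2.resize(b,(400,400))])
cv2.imwrite('pics/v2.png',np.clip(o*1.5,0,255))
E
```

```text
t 7.275 tcp [ 0.4732 -0.2069  0.2608] roll 0.3 F [6.5 5.  9.6] gap 0.01097977604457749 grip 30.015518367290497
est angle 1.1656970609213329 r 0.22826844753130535
1.1 [ 0.  12.   9.4][ WARN:0@0.533] global loadsave.cpp:1063 imwrite_ Unsupported depth image for selected encoder is fallbacked to CV_8U.
```

View pics/v2.png

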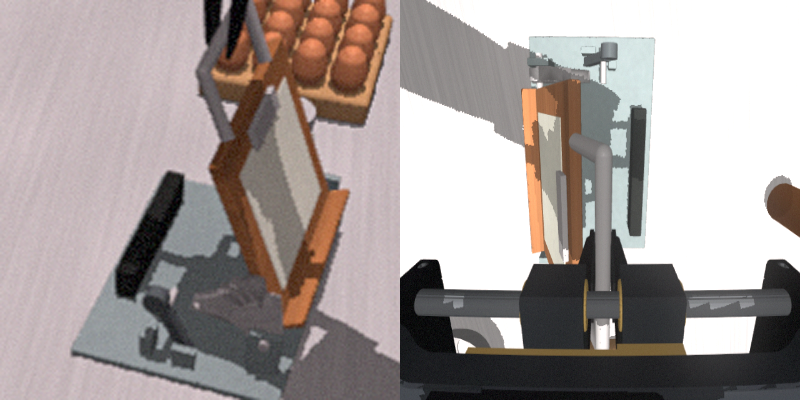

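The pawl now leans away from the hinge (side crop (155,300); its head was thrown toward +x in the wrist view). I'll lower gently past the top notch and check the force.

>>> send_rows([
  [0,4,3],
  [0,9,5.5],
  [0,20,12],
  [0,32,19],
  [0,43,26.5],
  [0,50,32],
  [0,55,36],
  [0,60,40.5],
  [0,63,43.5],
  [0,67,46.5],
  [0,67,46.5],
], roll=[0,0,0,0,0,0,0,0,0,0,0], claw=[-1,-1,-1,-1,-1,-1,-1,-1,-1,-1,-1])

```text
t: 8.75
eef_pos: [0.5391, -0.2195, 0.2131]
orientation: [0.003, 0.767, 0.641, 0.002]
wrist_force: [7.6, 2.0, 5.8]
finger_gap: 0.0114
grip_force: 30.0
```

```bash
python3 go.py .8 .72 .64 .56 .48 .4 .35 .3 .25 .2 .15 .1 .05 0
```

```text
t 8.75 tcp [ 0.5391 -0.2195  0.2131] roll 0.3 F [7.6 2.  5.8] gap 0.011423639451229074 grip 29.97146040201187
est angle 0.8015657162028131 r 0.2256757928928203
0.8 [ 0.4 -0.2  0.7]
0.72 [ 0.4 12.1 13.9]
0.64 [ 0.3 23.3 27.9]
0.56 [ 0.3 33.4 42.8]
0.48 [ 0.2 42.2 58.5]
0.4 [ 0.2 49.8 74.9]
0.35 [ 0.2 53.8 85.3]
0.3 [ 0.2 57.3 96. ]
0.25 [  0.2  60.3 106.9]
0.2 [  0.2  62.7 117.9]
0.15 [  0.2  64.6 129. ]
0.1 [  0.2  66.  140.1]
0.05 [  0.2  66.7 151.3]
0.0 [  0.2  66.9 162.6]
```

>>> send_rows([
  [0,6,6],
  [0,13,14],
  [0,19,21],
  [0,24,28],
  [0,29,35],
  [0,34,43],
  [0,39,51],
  [0,43,58.5],
  [0,47,67],
  [0,50,75],
  [0,52,80],
  [0,54,85],
], roll=[0,0,0,0,0,0,0,0,0,0,0,0], claw=[-1,-1,-1,-1,-1,-1,-1,-1,-1,-1,-1,-1])

```text
t: 10.25
eef_pos: [0.5915, -0.2294, 0.1268]
orientation: [0.002, 0.767, 0.641, 0.001]
wrist_force: [5.3, 0.2, 2.4]
finger_gap: 0.011
grip_force: 30.0
```

```bash
python3 go.py .35 .3 .25 .2 .15 .1 .05 0
```

```text
t 10.25 tcp [ 0.5915 -0.2294  0.1268] roll 0.3 F [5.3 0.2 2.4] gap 0.011043286305717234 grip 29.97853696346283
est angle 0.3461048699010113 r 0.22358239115641912
0.35 [ 0.6  1.  -1.3]
0.3 [0.6 4.6 9.4]
0.25 [ 0.6  7.6 20.2]
0.2 [ 0.6 10.1 31.2]
0.15 [ 0.6 12.  42.3]
0.1 [ 0.6 13.3 53.4]
0.05 [ 0.6 14.1 64.7]
0.0 [ 0.6 14.4 75.9]
```

>>> send_rows([
  [0,2,4],
  [0,4,9],
  [0,6,15],
  [0,8,21.5],
  [0,9.5,28],
  [0,11,35],
  [0,12,42],
  [0,13,49],
  [0,13.5,56],
  [0,14,62],
  [0,14,66],
  [0,14,69],
], roll=[0,0,0,0,0,0,0,0,0,0,0,0], claw=[-1,-1,-1,-1,-1,-1,-1,-1,-1,-1,-1,-1])

```text
t: 11.75
eef_pos: [0.6044, -0.2317, 0.0552]
orientation: [0.001, 0.768, 0.641, 0.0]
wrist_force: [6.8, -2.2, 1.2]
finger_gap: 0.0112
grip_force: 30.0
```

>>> send_rows([
  [0,0,2],
  [0,0,4],
  [0,0,5],
  [0,0,6],
  [0,0,6],
], roll=[0,0,0,0,0], claw=[-1,-1,-1,-1,-1])

```text
t: 12.38
eef_pos: [0.6044, -0.2318, 0.0494]
orientation: [0.001, 0.768, 0.641, 0.0]
wrist_force: [6.6, -1.1, -0.3]
finger_gap: 0.0111
grip_force: 30.0
```

```bash
python3 go.py 0
```

```text
t 12.375 tcp [ 0.6044 -0.2318  0.0494] roll 0.2 F [ 6.6 -1.1 -0.3] gap 0.011129701425114462 grip 29.98638689517975
est angle -0.0073605079094449825 r 0.22350811715714652
0.0 [ 0.6  1.5 -1.6]
```

>>> send_rows([
  [0,0.5,1],
  [0,1,2],
  [0,1,2],
], roll=[0,0,0], claw=[-1,-1,-1])

```text
t: 12.75
eef_pos: [0.6045, -0.2318, 0.0488]
orientation: [-0.001, 0.767, 0.641, -0.001]
wrist_force: [-0.1, 0.6, 9.0]
finger_gap: 0.0113
grip_force: 30.0
```

>>> send_rows([
  [0,0,1],
  [0,0,2],
  [0,0,2],
], roll=[0,0,0], claw=[-1,-1,-1])

```text
t: 13.12
eef_pos: [0.6045, -0.2319, 0.0487]
orientation: [-0.001, 0.767, 0.641, -0.001]
wrist_force: [-3.4, 2.7, 18.4]
finger_gap: 0.0109
grip_force: 30.0
```

The board is firmly on its stop. Next I release with a narrow opening and retreat straight up.

>>> send_rows([
  [0,0,-2],
  [0,0,-2],
  [0,0,-2],
  [0,0,-2],
  [0,0,-10],
  [0,0,-25],
  [0,0,-45],
  [0,0,-70],
  [0,0,-100],
  [0,0,-130],
  [0,0,-150],
  [0,0,-150],
], roll=[0,0,0,0,0,0,0,0,0,0,0,0], claw=[-0.4,-0.4,-0.4,-0.4,-0.4,-0.4,-0.4,-0.4,-0.4,-0.4,-0.4,-0.4])

```text
t: 14.62
eef_pos: [0.6061, -0.2321, 0.1988]
orientation: [0.002, 0.768, 0.641, 0.001]
wrist_force: [-1.1, -0.3, 0.0]
finger_gap: 0.0287
grip_force: 0.0
```

Run:
```python
from bench import camera,observe
import cv2,numpy as np
s=observe();print(s['t'],s['finger_gap'],s['wrist_force'])
a=camera('side')['pixels'][50:250,250:450,::-1]
b=camera('wrist')['pixels'][:,:,::-1]
o=np.hstack([cv2.resize(a,(400,400),interpolation=2),cv2.resize(b,(400,400))])
cv2.imwrite('pics/v3.png',np.clip(o*1.5,0,255).astype(np.uint8))
```

```text
14.625 0.028715851999722212 [-1.05445888 -0.31960418  0.00927025]
```

View pics/v3.png

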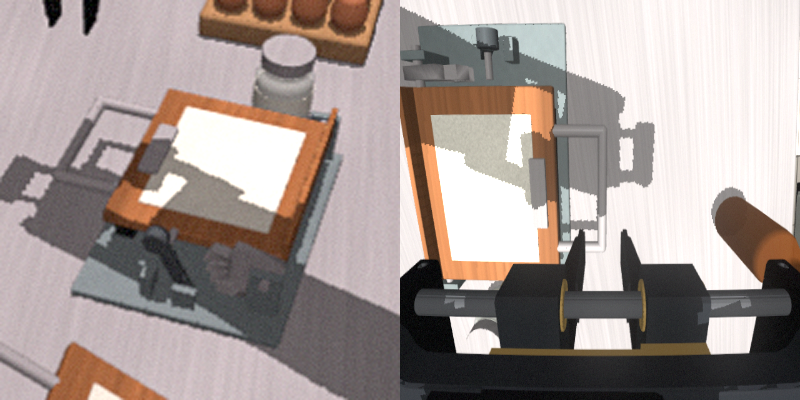

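The board lies flat on its rest block, the pawl is tipped back (side crop (165,250)), and the gripper is clear above.

```bash
python3 -c "
from bench import hand_in;print(hand_in())"
```

```text
the job is handed in; nothing more can be done
None
```

The recipe stand is folded flat: I lifted the board past the top notch until the pawl tipped back, lowered it by the bar onto its stop, let go, and handed the job in at about 14.7 s with the gripper clear.

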